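# Find the rattling case and hold it out

## Robot

A 6-joint arm with a two-finger parallel gripper is mounted at the origin on a cart in front of the work surface, level with it; the furniture and walls round the work are solid. World frame = base frame: x ahead of the robot, y to its left, z up, the work surface at z = 0. Lengths are in mm, angles in rad, forces in N, time in s.
With the tool pointing down it reaches from about 300 to 775 mm from the base axis. Payload 14.6 kg.
Tool frame: the origin (TCP) lies between the finger pads; the fingertips stand 22 mm ahead of it and the grasp point (between the pads) lies 3 mm ahead of it (manip.tcp_to_tips is the distance from the TCP to the fingertips, in mm); y points along the fingers, z is the direction in which the jaws open and shut, and the axes are right-handed (so a half turn about y gives the same grasp; the last joint's range is limited). The gripper opens to 94 mm and grips with 3 to 60 N. Pads are 16 mm wide; open, the fingers measure 119 mm over their backs; the gripper's body (75 mm by 177 mm) begins 78 mm behind the grasp point.
Start: joints at [1.144, 0.3, 1.521, -0, 1.321, -0.067], TCP at [193.645, 514.773, 200.546] pointing down, gripper open.
Joint ranges: [-3.03, 3.03], [-0.79, 2.21], [0.23, 2.52], [-1.04, 4.18], [0, 3.07], [-2.55, 2.55]. Speed limits (rad/s): [2.22, 2.22, 2.57, 3.14, 3.14, 3.14].

## Interface

Orientations are given as [roll, pitch, yaw] about the fixed x, y, z axes, in that order (R = Rz(yaw) Ry(pitch) Rx(roll)).
In Python, from cell import manip gives the robot as it stands.
- The arm moves only by the shell command python3 -m jog 'ROWS' [OPENING] [FORCE]. ROWS is JSON, one flat list of numbers, 6 for each row, row after row: the shift along the tool's x, y, z in mm, then the turn, a rotation vector about the tool's x, y, z in degrees. A call has 1 to 10 rows; each row is the pose to reach, as a shift and turn from the pose commanded when the call began, along the tool's axes at that moment; what a row does not reach only later rows make up. A row lasts 1/12 s, in which the tool goes at most 41.7 mm and 7.16 degrees, less where a joint would pass 70% of its speed; a pose out of reach is approached as far as the arm can. A call with a gripper value outside its range is refused whole. OPENING is the finger opening in mm, from 0 to 94, set as the call begins (- or left out, the last holds). The fingers move at their own pace and stop on an object; FORCE is the grip in N (left out, the last holds). Time passes only in rows, so rows that repeat a pose let the fingers close. It gives the time, the measured TCP pose, the force and the opening at its end, in the units of the state.
- manip.read_state(): the state, without advancing time (a new reading comes with each control period).
- manip.camera(name): name is "scene" or "top" or "wrist"; returns a dict with "img" (384x512x3 uint8, red, green, blue), "intrinsics" (3x3 intrinsics, pixels), "origin" and "orientation" of the camera in the world. Camera axes: x right, y down, z forward; pixel columns grow to the right and rows downward; lengths in mm; the calibration is good to about 2 mm. A picture is of the moment at which its call begins. There is no depth.
- manip.sign_off(): hands the job in, once; it reports no verdict.
Trained networks look in a picture, given as the dict that the camera call returned (one of the last four; its "shot" number tells which), for a name from the list of things; names that differ only in an ending like _2 or _b are one class to them, and where a whole thing is asked for, a point or a joint stands for the part that bears it (a point fixed in the world has none). Each returns a list of dicts, best first, with "score" (0 to 1); they miss things now and then, are a little off and sometimes report something else, mostly with a low value. They report only what shows in the picture. A call takes as long as a camera call.
- manip.masks_of(thing, picture): "pixels" (384x512 bool, what is visible of it) and "xy" ([column, row] in pixels, amid what is visible of it).
- manip.tip_of(thing, picture): "xy" ([column, row] in pixels: a listed point, or the origin of a listed thing).
The state is a dict: "clock": time; "joints": joint angles; "qd": joint speeds; "effort": joint torques, N m; "eef_pos": TCP position; "eef_rot": TCP orientation; "wrist_force": force on the tool from outside, world axes, zero at the start; "moment": the same for the moment, N m; "finger_gap": finger opening in mm.
Only numpy, scipy, OpenCV 4.12 (cv2) and the standard library are available. Lean on these libraries where they do the work, as an engineer would, in place of code of your own. Each camera call takes 0.05 s, during which the arm holds its last target.

## Task

One of the three sealed metal cases has something loose inside. Work from left to right: lift each case clear of the bench, rock it near end down by about 30 degrees and then as far the other way, far end down, pausing briefly each time to feel for the loose part rolling and knocking, and set it back flat where it stood. Then take the one that rattles and finish while still holding it, level and still, about 15 cm above the middle of the log book, with the two silent cases standing where they were and the other things on the bench left alone.

Things in the scene. Friction and masses are not known exactly. Their poses are not given: they have to be found in the camera images.
- case_left: sealed aluminium case standing flat, the left of three alike: 130 mm long, 56 mm wide (grip here), 48 mm high, 0.2-0.5 kg. Origin: centre of underside; x along its length away from the robot (yaw within 0.45 rad), y to the left, z up. Any one of the three, unseen, holds a loose round 0.15 kg part; the cases' weights vary by chance and do not tell which.
- case_middle: sealed aluminium case standing flat, the middle of three alike: 130 mm long, 56 mm wide (grip here), 48 mm high, 0.2-0.5 kg. Origin: centre of underside; x along its length away from the robot (yaw within 0.45 rad), y to the left, z up. The loose part rolls to the lower end (44 mm from the middle) and knocks there: the moment about the case's y axis changes. case_X_pad is a case's inner floor.
- case_right: sealed aluminium case standing flat, the right of three alike: 130 mm long, 56 mm wide (grip here), 48 mm high, 0.2-0.5 kg. Origin: centre of underside; x along its length away from the robot (yaw within 0.45 rad), y to the left, z up. Cases without the loose part keep their centre of mass in the middle, 24 mm above the underside.
- logbook: closed dark-blue log book lying flat on the bench beyond the cases, 152 mm deep, 210 mm wide (left to right) and 14 mm thick, fixed. Origin: centre of its underside; z up
- marker_pen: bystander, to be left alone: marker pen, 17x135x16 mm, lying loose on the bench; origin: centre of its underside
- tweezers: bystander, to be left alone: steel tweezers, 117x20x12 mm, lying loose on the bench; origin: centre of its underside
- module: bystander, to be left alone: white boxed module, 37x53x26 mm, lying loose on the bench; origin: centre of its underside
- transformer: bystander, to be left alone: small black and yellow transformer, 37x36x26 mm, lying loose on the bench; origin: centre of its underside
- terminal: bystander, to be left alone: green terminal block, 9x26x10 mm, lying loose on the bench; origin: centre of its underside

How it is judged:
By the outcome, as a careful person would: the job done as asked, in the order asked, and still so for the second after the job is handed in, while the arm keeps its last pose, push and grip.
It also fails if it takes over 72 s, if anything falls off the work surface, if the arm or the gripper's body presses on something with over 40 N, if the wrist force passes 120 N, or if a joint passes its speed limit or range.

## Working session

There is one attempt and no reset: what is moved stays moved. The work goes in short steps, Python scripts to look and compute and a shell command to move; the robot and the scene stay as the last step left them, time stands still between calls to the robot, and variables do not carry over. Pictures are saved under pics/ and viewed, and the job is handed in when it is done.

```bash
ls; mkdir -p pics; python3 - <<'E'
from cell import manip
import cv2
s=manip.read_state(); print(s)
for n in ["scene","top"]:
    p=manip.camera(n); cv2.imwrite(f"pics/{n}0.png",p["img"][:,:,::-1]); print(n,p["intrinsics"],p["origin"],p["orientation"])
E
```

```text
pics
{'clock': 0.0, 'joints': array([ 1.14437620e+00,  3.00451113e-01,  1.52158367e+00,  1.48229138e-06,
        1.32069713e+00, -6.66098210e-02]), 'qd': array([ 1.01158675e-04,  1.54417360e-03, -8.82360165e-05, -9.38176520e-04,
        1.30359645e-03, -1.33414483e-03]), 'effort': array([-2.27492710e-03, -5.31806874e+01, -3.52742136e+01,  7.07335328e-02,
        2.43918621e-02, -1.22786423e-04]), 'eef_pos': array([193.54922336, 514.53201521, 199.9962028 ]), 'eef_rot': array([-1.57193297e+00,  7.72624590e-05, -3.59810717e-01]), 'wrist_force': array([-0.13631469, -0.46255336, -0.09531645]), 'moment': array([-0.02780895,  0.0095152 , -0.01282857]), 'finger_gap': 94.16185059645807}
scene [[397.17630193   0.         258.94430999]
 [  0.         397.17630193 186.89421499]
 [  0.           0.           1.        ]] [ -21.53881996 -680.16485053  562.82300652] [-2.09426188  0.0075441  -0.65630601]
top [[404.72847117   0.         256.60134946]
 [  0.         404.72847117 197.59967678]
 [  0.           0.           1.        ]] [ 413.99295203   37.48177417 1046.6534194 ] [-3.01584815  0.00734419 -1.5989972 ]
```

View pics/scene0.png

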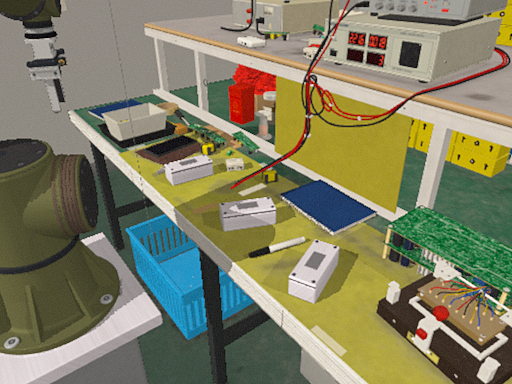

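View pics/top0.png

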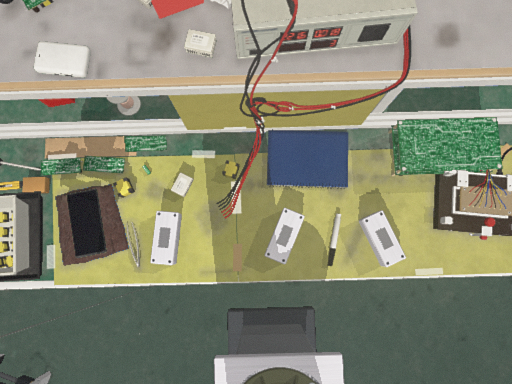

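The scene view shows three cases, the log book behind the middle and right ones, a shelf over the far edge of the bench, and red wires just left of the log book. In the top view the cases are at about (165,238), (286,235) and (382,238), and the log book is at (308,158). I'll measure these next.

```bash
cat > h.py <<'E'
import numpy as np, cv2
from scipy.spatial.transform import Rotation as R
def ray(p,uv):
    K=np.array(p["intrinsics"]); d=np.linalg.inv(K)@np.array([uv[0],uv[1],1.0])
    return R.from_euler('xyz',p["orientation"]).as_matrix()@d
def at(p,uv,z):
    d=ray(p,uv); o=np.array(p["origin"]); return o+d*(z-o[2])/d[2]
def proj(p,X):
    M=R.from_euler('xyz',p["orientation"]).as_matrix()
    c=(np.atleast_2d(X)-np.array(p["origin"]))@M; q=c@np.array(p["intrinsics"]).T
    return q[:,:2]/q[:,2:]
E
python3 - <<'E'
from cell import manip
from h import *
T=manip.camera("top");S=manip.camera("scene")
for p in (T,S):
  for n,h in [("case_left",48),("case_middle",48),("case_right",48),("logbook",14),("marker_pen",16),("tweezers",12),("module",26),("transformer",26),("terminal",10)]:
    m=manip.masks_of(n,p); t=manip.tip_of(n,p)
    for a in m[:3]:
        c=np.argwhere(a["pixels"])[:,::-1].astype(np.float32)
        w=np.array([at(p,u,h)[:2] for u in c],np.float32)
        r=cv2.minAreaRect(w)
        print(n,round(a["score"],2),np.round(a["xy"]),len(c),[np.round(x,1) for x in r])
    print("   tip",[(round(a["score"],2),np.round(a["xy"],1),np.round(at(p,a["xy"],0)[:2],1)) for a in t[:3]])
E
```

```text
case_left 0.69 [163. 236.] 1381 [array([449.1, 268.1]), array([ 65.2, 132.9]), np.float64(84.6)]
   tip [(0.84, array([168.3, 232.9]), array([461.3, 272. ])), (0.54, array([130.7, 243.2]), array([437.6, 369. ]))]
case_middle 0.79 [286. 236.] 1170 [array([444.4, -23.9]), array([ 56. , 128.5]), np.float64(65.7)]
   tip [(0.67, array([286. , 234.6]), array([448.2, -31.5]))]
case_right 0.67 [384. 239.] 1423 [array([ 431. , -261.8]), array([132. ,  65.3]), np.float64(23.0)]
   tip [(0.88, array([381.7, 236.2]), array([ 437.2, -277.1])), (0.67, array([130. , 245.2]), array([432.5, 370.7]))]
logbook 0.6 [304. 157.] 4492 [array([645.1, -91.7]), array([209.6, 155.1]), np.float64(86.8)]
   tip [(0.58, array([306.7, 156.5]), array([651.9, -93.8]))]
marker_pen 0.81 [333. 237.] 302 [array([ 433.4, -150.7]), array([ 15.7, 133. ]), np.float64(77.5)]
marker_pen 0.55 [231. 172.] 206 [array([619.4, 106.7]), array([36.2, 40.6]), np.float64(68.6)]
   tip [(0.55, array([330.6, 238.4]), array([ 435.3, -145.7])), (0.47, array([305.1, 157.6]), array([649. , -89.4]))]
tweezers 0.48 [135. 246.] 120 [array([42
[... 1440 characters left out ...]
.81, array([325.5, 207. ]), array([642.1, -95.2]))]
   tip []
tweezers 0.54 [310. 268.] 2096 [array([ 445.3, -252.3]), array([186.3,  75.5]), np.float64(23.8)]
   tip [(0.58, array([167.8, 168.7]), array([417.8, 359. ]))]
module 0.63 [233. 165.] 218 [array([569.5, 216.4]), array([81.8, 54.8]), np.float64(56.6)]
   tip [(0.51, array([237.5, 167.6]), array([591., 231.])), (0.35, array([246.3, 221.7]), array([441.1, -21.5]))]
transformer 0.59 [269. 173.] 166 [array([605.5,  93.4]), array([66. , 45.8]), np.float64(52.1)]
   tip [(0.57, array([271.6, 179.5]), array([625.6, 106.3]))]
   tip [(0.55, array([269.3, 179. ]), array([622.3, 112.9])), (0.41, array([227.8, 153.8]), array([623.1, 333.1]))]
```

```bash
python3 - <<'E'
import cv2
a=cv2.imread("pics/top0.png")
cv2.imwrite("pics/top0z.png",cv2.resize(a[110:290,130:430],None,fx=2.6,fy=2.6,interpolation=cv2.INTER_CUBIC))
a=cv2.imread("pics/scene0.png")
cv2.imwrite("pics/scene0z.png",cv2.resize(a[90:310,110:410],None,fx=2.6,fy=2.6,interpolation=cv2.INTER_CUBIC))
E
```

```text
(no output)
```

View pics/top0z.png

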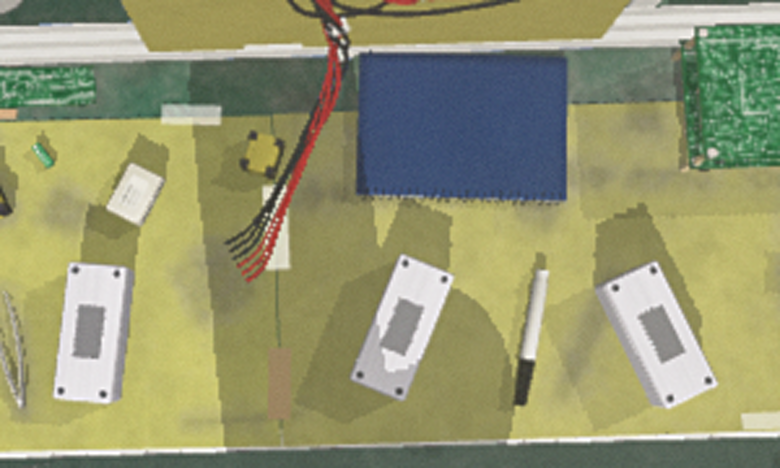

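View pics/scene0z.png

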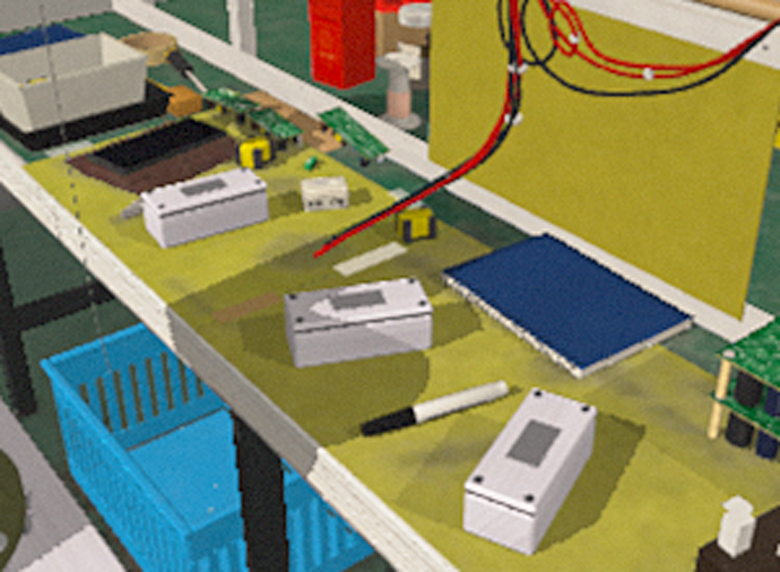

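```bash
cat > fit.py <<'E'
from h import *
from scipy.optimize import minimize
def box(x,y,yaw,L,W,H):
    c,s=np.cos(yaw),np.sin(yaw)
    return np.array([[x+c*a-s*b,y+s*a+c*b,z] for a in(-L/2,L/2) for b in(-W/2,W/2) for z in(0,H)])
def iou(p,m,q,D):
    k=8
    hull=cv2.convexHull(((proj(p,box(*q,*D))+0.5)*k).astype(np.float32).round().astype(np.int32))
    x0,y0,w,h=cv2.boundingRect(np.argwhere(m)[:,::-1].astype(np.int32)); x0-=15;y0-=15;w+=30;h+=30
    sub=np.zeros((h,w),bool); 
    sub[:]=np.pad(m,20)[y0+20:y0+20+h,x0+20:x0+20+w]
    big=np.repeat(np.repeat(sub,k,0),k,1).astype(np.uint8)
    im=np.zeros_like(big); cv2.fillConvexPoly(im,hull-np.array([x0*k,y0*k],np.int32),1)
    return (im&big).sum()/(im|big).sum()
def fit(obs,q0,D):
    best=minimize(lambda q:-sum(iou(p,m,(q[0],q[1],q[2]/100),D) for p,m in obs),[q0[0],q0[1],q0[2]*100],method='Nelder-Mead',options=dict(initial_simplex=[[q0[0]+a,q0[1]+b,q0[2]*100+c] for a,b,c in[(0,0,0),(10,0,0),(0,10,0),(0,0,15)]],xatol=.1,fatol=1e-4))
    x=best.x; return (x[0],x[1],x[2]/100), [iou(p,m,(x[0],x[1],x[2]/100),D) for p,m in obs]
E
python3 - <<'E'
from cell import manip
from fit import *
T=manip.camera("top");S=manip.camera("scene")
for n,q,D in [("case_left",(450,268,-.09),(130,56,48)),("case_middle",(445,-26,-.42),(130,56,48)),("case_right",(433,-265,.4),(130,56,48)),("logbook",(645,-92,0),(152,210,14))]:
    o=[(p,manip.masks_of(n,p)[0]["pixels"]) for p in(T,S)]
    for oo in (o,o[:1],o[1:]):
        r=fit(oo,q,D); print(n,np.round(r[0],3),np.round(r[1],2))
E
```

```text
case_left [ 4.48786e+02  2.73395e+02 -9.30000e-02] [0.95 0.89]
case_left [ 4.49017e+02  2.72563e+02 -1.01000e-01] [0.95]
case_left [ 4.48170e+02  2.79188e+02 -1.28000e-01] [0.92]
case_middle [ 4.44364e+02 -2.30560e+01 -4.13000e-01] [0.94 0.9 ]
case_middle [ 4.45308e+02 -2.37170e+01 -4.12000e-01] [0.95]
case_middle [ 4.44265e+02 -1.87350e+01 -4.30000e-01] [0.92]
case_right [ 4.30990e+02 -2.67222e+02  4.07000e-01] [0.95 0.92]
case_right [ 4.31879e+02 -2.68123e+02  4.05000e-01] [0.96]
case_right [ 4.32575e+02 -2.64014e+02  4.17000e-01] [0.94]
logbook [ 6.46005e+02 -9.34790e+01 -6.10000e-02] [0.96 0.  ]
logbook [ 6.46005e+02 -9.34790e+01 -6.10000e-02] [0.96]
logbook [645. -92.   0.] [0.]
```

```bash
cat > plan.py <<'E'
from h import *
from cell import manip
import sys
def toolR(yaw,tilt=0,half=False):
    # tilt>0: far end down (about case y), deg
    M=R.from_euler('z',yaw)*R.from_euler('y',tilt,degrees=True)*R.from_euler('x',-np.pi/2)
    if half: M=M*R.from_euler('y',np.pi)
    return M
def delta(pos,Rt):
    s=manip.read_state(); Rc=R.from_euler('xyz',s["eef_rot"])
    d=Rc.inv().apply(np.array(pos)-s["eef_pos"]); rv=(Rc.inv()*Rt).as_rotvec(degrees=True)
    print("t",round(s["clock"],2),"pos",np.round(s["eef_pos"],1),"rot",np.round(np.array(s["eef_rot"]),3),"gap",round(s["finger_gap"],1),"F",np.round(s["wrist_force"],2),"M",np.round(s["moment"],3),"j",np.round(s["joints"],2))
    print("shift",np.round(d,1),"turn",np.round(rv,2),"dist",round(float(np.linalg.norm(d))))
E
python3 - <<'E'
from plan import *
delta([449,273,130],toolR(-.095))
T=manip.camera("top");S=manip.camera("scene")
def tri(a,b):
    A=[];B=np.zeros(3);M=np.zeros((3,3))
    for p,u in((T,a),(S,b)):
        d=ray(p,u);d/=np.linalg.norm(d);P=np.eye(3)-np.outer(d,d);M+=P;B+=P@np.array(p["origin"])
    return np.linalg.solve(M,B)
print("wiretip",tri((222,212),(232,187)))
# shelf edge: intersect plane of top line w/ scene ray
def pl(a,b): return np.cross(ray(T,a),ray(T,b))
n=pl((5,95),(500,82))
for u in [(145,28),(275,68),(420,105)]:
    d=ray(S,u);o=np.array(S["origin"]);t=n@(np.array(T["origin"])-o)/(n@d);print("shelf",o+t*d)
E
```

```text
t 2.5 pos [193.6 514.8 200.6] rot [-1.571  0.    -0.36 ] gap 94.0 F [ 0.23 -0.48 -0.63] M [-0.003 -0.022  0.004] j [ 1.14  0.3   1.52  0.    1.32 -0.07]
shift [ 324.1   70.5 -136.4] turn [ -0.   -15.17  -0.  ] dist 359
wiretip [508.23731074 133.57256417   4.67855105]
shelf [ 726.58480462 1127.37131562  294.92753708]
shelf [726.96585609 218.84539901 285.55620069]
shelf [ 719.71502253 -255.39632201  298.8210764 ]
```

```bash
python3 -m jog '[13,3,-5,0,-0.6,0, 36,8,-15,0,-1.7,0, 65,14,-27,0,-3,0, 97,21,-41,0,-4.5,0, 133,29,-56,0,-6.2,0, 168,36,-71,0,-7.8,0, 204,44,-86,0,-9.5,0, 240,52,-101,0,-11.2,0, 275,60,-116,0,-12.9,0, 308,67,-129,0,-14.4,0]' 84 20; python3 - <<'E'
from plan import *
delta([449,273,29],toolR(-.095))
E
```

```text
clock: 3.43
eef_pos: [437.7, 283.8, 133.2]
eef_rot: [-1.571, -0.0, -0.107]
wrist_force: [0.0, 0.6, -0.7]
finger_gap: 84.2
t 3.43 pos [437.7 283.8 133.2] rot [-1.571 -0.    -0.107] gap 84.2 F [ 0.01  0.64 -0.74] M [ 0.005 -0.003  0.025] j [ 0.51  0.3   1.68 -0.    1.16 -0.96]
shift [ 12.4 104.2  -9.5] turn [-0.   -0.71  0.01] dist 105
```

```bash
python3 -m jog '[6,3,-5,0,0.3,0, 12.4,8,-9.5,0,0.7,0, 12.4,12,-9.5,0,0.7,0]'; python3 - <<'E'
from plan import *
p=manip.camera("wrist"); cv2.imwrite("pics/w1.png",p["img"][:,:,::-1])
from fit import fit
m=manip.masks_of("case_left",p)
print([ (a["score"],a["xy"]) for a in m]); print(fit([(p,m[0]["pixels"])],(449,273,-.095),(130,56,48)))
print(np.round(proj(p,[[449,273,48]]),0))
delta([449,273,29],toolR(-.095))
E
```

```text
clock: 3.68
eef_pos: [448.2, 274.4, 121.2]
eef_rot: [-1.571, 0.0, -0.123]
wrist_force: [0.4, -0.3, 0.0]
finger_gap: 83.6
[(0.91, [252.2, 186.2])]
((np.float64(448.27643414981924), np.float64(271.6049607706076), np.float64(-0.1135653611671781)), [np.float64(0.974308700455179)])
[[252. 196.]]
t 3.78 pos [447.  275.4 121. ] rot [-1.571e+00  1.000e-03 -1.200e-01] gap 84.1 F [-0.35  0.09  0.22] M [ 0.012  0.038 -0.013] j [ 0.48  0.33  1.68  0.    1.13 -0.97]
shift [ 2.4 92.  -2.1] turn [ 0.02 -1.45 -0.05] dist 92
```

View pics/w1.png

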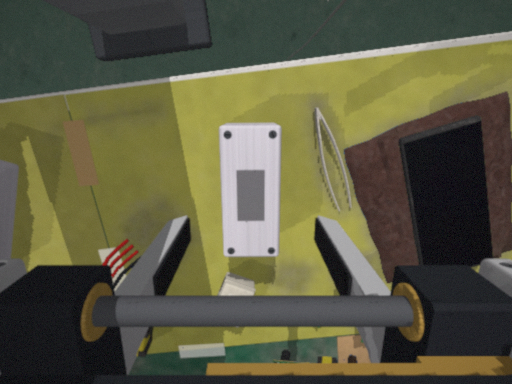

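The wrist view shows the case between the open fingers, centred near (252,186), and aligned to within about 3 mm. Descending.

```bash
python3 -m jog '[1,8,-1,0,-0.2,0, 1.9,22,-2.9,0,-0.5,0, 1.9,40,-2.9,0,-0.5,0, 1.9,58,-2.9,0,-0.5,0, 1.9,74,-2.9,0,-0.5,0, 1.9,86,-2.9,0,-0.5,0, 1.9,92,-2.9,0,-0.5,0, 1.9,92,-2.9,0,-0.5,0]'; python3 - <<'E'
from plan import *
delta([448.5,272.2,29],toolR(-.11))
E
python3 -m jog '[0,0,0,0,0,0, 0,0,0,0,0,0, 0,0,0,0,0,0, 0,0,0,0,0,0, 0,0,0,0,0,0, 0,0,0,0,0,0]' 45 45
python3 - <<'E'
from plan import *
delta([448.5,272.2,29],toolR(-.11))
E
```

```text
clock: 4.45
eef_pos: [448.3, 272.0, 28.4]
eef_rot: [-1.572, 0.002, -0.111]
wrist_force: [0.2, 0.2, 0.5]
finger_gap: 83.9
t 4.45 pos [448.3 272.   28.4] rot [-1.572  0.002 -0.111] gap 83.9 F [0.22 0.23 0.5 ] M [-0.007  0.024 -0.042] j [ 0.48  0.46  1.75  0.    0.94 -0.98]
shift [ 0.2 -0.6  0.2] turn [ 0.06 -0.04 -0.09] dist 1
clock: 4.95
eef_pos: [449.6, 271.9, 30.1]
eef_rot: [-1.57, -0.001, -0.112]
wrist_force: [-1.9, -0.5, 4.2]
finger_gap: 55.8
t 4.95 pos [449.6 271.9  30.1] rot [-1.57e+00 -1.00e-03 -1.12e-01] gap 55.8 F [-1.89 -0.48  4.24] M [ 0.207  0.186 -0.042] j [ 0.47  0.45  1.75  0.    0.94 -0.98]
shift [-1.1  1.1  0.2] turn [-0.04 -0.11  0.04] dist 2
```

```bash
cat > feel.py <<'E'
from plan import *
ms=[];fs=[]
for i in range(12):
    manip.camera("wrist"); s=manip.read_state(); Rc=R.from_euler('xyz',s["eef_rot"])
    ms.append(Rc.inv().apply(s["moment"])); fs.append(Rc.inv().apply(s["wrist_force"]))
ms=np.array(ms);fs=np.array(fs)
print("t",round(s["clock"],2),"pos",np.round(s["eef_pos"],1),"rot",np.round(s["eef_rot"],3),"gap",round(s["finger_gap"],2),"j",np.round(s["joints"],2))
print("toolM mean",ms[4:].mean(0).round(3),"sd",ms[4:].std(0).round(3),"toolF",fs[4:].mean(0).round(2)); print("Mz",ms[:,2].round(3))
E
python3 -m jog '[0,-3,0,0,0,0, 0,-12,0,0,0,0, 0,-28,0,0,0,0, 0,-48,0,0,0,0, 0,-70,0,0,0,0, 0,-92,0,0,0,0, 0,-108,0,0,0,0, 0,-117,0,0,0,0, 0,-120,0,0,0,0, 0,-120,0,0,0,0]'; python3 feel.py
python3 -m jog '[0,0,0,0,0,-2, 0,0,0,0,0,-6, 0,0,0,0,0,-10, 0,0,0,0,0,-15, 0,0,0,0,0,-20, 0,0,0,0,0,-25, 0,0,0,0,0,-28, 0,0,0,0,0,-30]'; python3 feel.py
```

```text
clock: 5.78
eef_pos: [449.3, 271.6, 149.7]
eef_rot: [-1.571, -0.0, -0.112]
wrist_force: [-0.6, 0.3, -3.9]
finger_gap: 55.1
t 6.38 pos [449.3 271.7 149.5] rot [-1.571  0.    -0.112] gap 55.35 j [ 0.47  0.29  1.65  0.    1.2  -0.98]
toolM mean [ 0.034 -0.001 -0.015] sd [0.025 0.034 0.028] toolF [0.11 3.66 0.22]
Mz [-0.015 -0.008  0.024 -0.032 -0.036 -0.023  0.015  0.039 -0.058 -0.012
 -0.028 -0.015]
clock: 7.05
eef_pos: [448.6, 271.9, 149.4]
eef_rot: [-1.57, -0.526, -0.111]
wrist_force: [0.3, 0.3, -3.7]
finger_gap: 55.5
t 7.65 pos [449.5 271.6 149.5] rot [-1.571 -0.523 -0.112] gap 55.25 j [ 0.66  0.12  1.96 -0.54  0.74 -0.46]
toolM mean [0.025 0.01  0.61 ] sd [0.02  0.039 0.029] toolF [-1.51  2.98  0.03]
Mz [0.66  0.626 0.624 0.575 0.614 0.664 0.597 0.604 0.602 0.555 0.621 0.624]
```

```bash
python3 -m jog '[0,0,0,0,0,3, 0,0,0,0,0,9, 0,0,0,0,0,16, 0,0,0,0,0,23, 0,0,0,0,0,30, 0,0,0,0,0,37, 0,0,0,0,0,44, 0,0,0,0,0,51, 0,0,0,0,0,57, 0,0,0,0,0,60]'; python3 feel.py
```

```text
clock: 8.48
eef_pos: [450.3, 271.1, 148.7]
eef_rot: [-1.571, 0.53, -0.113]
wrist_force: [-0.2, -0.2, -3.8]
finger_gap: 55.9
t 9.08 pos [449.2 271.8 149.9] rot [-1.571  0.523 -0.111] gap 55.36 j [ 0.36  0.57  1.34  0.23  1.7  -1.13]
toolM mean [ 0.019 -0.002 -0.601] sd [0.05  0.025 0.024] toolF [1.62 3.29 0.35]
Mz [-0.646 -0.623 -0.637 -0.548 -0.64  -0.613 -0.607 -0.582 -0.568 -0.593
 -0.574 -0.628]
```

```bash
python3 -m jog '[0,0,0,0,0,-2, 0,0,0,0,0,-6, 0,0,0,0,0,-10, 0,0,0,0,0,-15, 0,0,0,0,0,-20, 0,0,0,0,0,-25, 0,0,0,0,0,-28, 0,0,0,0,0,-30]'; python3 feel.py;  python3 - <<'E'
from plan import *
delta([449.6,271.9,30],toolR(-.112))
E
```

```text
clock: 9.75
eef_pos: [448.7, 271.9, 150.1]
eef_rot: [-1.57, -0.003, -0.111]
wrist_force: [0.3, 0.1, -3.2]
finger_gap: 55.4
t 10.35 pos [449.4 271.6 149.4] rot [-1.571  0.    -0.112] gap 55.51 j [ 0.47  0.29  1.65  0.    1.2  -0.98]
toolM mean [ 0.013  0.001 -0.009] sd [0.027 0.02  0.029] toolF [-0.25  3.59 -0.09]
Mz [ 0.011 -0.016  0.006 -0.015  0.028  0.021 -0.054  0.018 -0.042 -0.028
  0.007 -0.018]
t 10.35 pos [449.4 271.6 149.4] rot [-1.571  0.    -0.112] gap 55.5 F [-0.08 -0.45 -3.9 ] M [ 0.018 -0.02   0.02 ] j [ 0.47  0.29  1.65  0.    1.2  -0.98]
shift [  0.2 119.4   0.3] turn [ 0.01 -0.01 -0.03] dist 119
```

```bash
python3 -m jog '[0,4,0,0,0,0, 0,16,0,0,0,0, 0,36,0,0,0,0, 0,60,0,0,0,0, 0,82,0,0,0,0, 0,100,0,0,0,0, 0,111,0,0,0,0, 0,116,0,0,0,0, 0,118.5,0,0,0,0, 0,119.5,0,0,0,0]'; python3 -m jog '[0,0,0,0,0,0,0,0.5,0,0,0,0]';  python3 -m jog '[0,0,0,0,0,0, 0,0,0,0,0,0, 0,0,0,0,0,0, 0,0,0,0,0,0]' 84; python3 - <<'E'
from plan import *
delta([448,-23,140],toolR(-.41))
E
```

```text
clock: 11.18
eef_pos: [449.7, 271.9, 30.4]
eef_rot: [-1.57, -0.001, -0.112]
wrist_force: [0.3, -1.2, -3.2]
finger_gap: 55.7
clock: 11.35
eef_pos: [449.8, 272.0, 30.4]
eef_rot: [-1.57, -0.001, -0.112]
wrist_force: [0.3, 0.4, -4.1]
finger_gap: 55.2
clock: 11.68
eef_pos: [449.5, 271.8, 29.9]
eef_rot: [-1.57, -0.001, -0.112]
wrist_force: [-0.4, 0.2, 0.1]
finger_gap: 78.8
t 11.68 pos [449.5 271.8  29.9] rot [-1.57e+00 -1.00e-03 -1.12e-01] gap 78.8 F [-0.39  0.2   0.14] M [ 0.068 -0.006 -0.057] j [ 0.47  0.46  1.75  0.    0.94 -0.98]
shift [  31.5 -110.2 -293.1] turn [-0.03 17.08  0.03] dist 315
```

```bash
python3 -m jog '[0,-8,0,0,0,0, 0,-28,0,0,0,0, 0,-55,0,0,0,0, 1,-80,-6,0,0,0, 4,-98,-28,0,2,0, 8,-108,-62,0,4,0, 12,-110,-98,0,6,0, 16,-110,-136,0,8,0, 20,-110,-174,0,10.5,0, 24,-110,-212,0,13,0]' 84; python3 - <<'E'
from plan import *
delta([445,-23,130],toolR(-.412))
E
```

```text
clock: 12.52
eef_pos: [449.2, 56.7, 140.5]
eef_rot: [-1.57, -0.001, -0.341]
wrist_force: [0.8, 0.1, -0.5]
finger_gap: 84.0
t 12.52 pos [449.2  56.7 140.5] rot [-1.57e+00 -1.00e-03 -3.41e-01] gap 84.0 F [ 0.75  0.09 -0.5 ] M [ 0.045  0.016 -0.002] j [ 0.04  0.15  1.86 -0.    1.14 -1.19]
shift [ 22.6  10.5 -76.6] turn [-0.03  4.09  0.07] dist 81
```

```bash
python3 -m jog '[9,4,-30,0,2,0, 16,8,-55,0,3.2,0, 20.5,10,-70,0,4,0, 22.6,10.5,-76.6,0,4.1,0, 22.6,10.5,-76.6,0,4.1,0, 22.6,10.5,-76.6,0,4.1,0]'; python3 - <<'E'
from plan import *
from fit import fit
p=manip.camera("wrist"); cv2.imwrite("pics/w2.png",p["img"][:,:,::-1])
m=manip.masks_of("case_middle",p)
print([ (a["score"],a["xy"]) for a in m])
f=fit([(p,m[0]["pixels"])],(445,-23,-.412),(130,56,48));print(f)
delta([(f[0][0]+445)/2,(f[0][1]-23)/2,29.5],toolR(f[0][2]))
E
```

```text
clock: 13.02
eef_pos: [445.5, -21.0, 129.5]
eef_rot: [-1.571, -0.0, -0.41]
wrist_force: [0.1, -0.0, -0.6]
finger_gap: 84.2
[(0.6, [248.0, 187.4])]
((np.float64(444.4798504167022), np.float64(-24.575509111904154), np.float64(-0.4208134347002529)), [np.float64(0.9722032502257951)])
t 13.12 pos [445.5 -20.5 129.3] rot [-1.571 -0.    -0.409] gap 83.8 F [-0.01  0.12 -0.59] M [ 0.006 -0.045 -0.058] j [-0.13  0.15  1.89  0.    1.11 -1.29]
shift [ 0.6 99.8 -3.3] turn [-0.01  0.67  0.02] dist 100
```

View pics/w2.png

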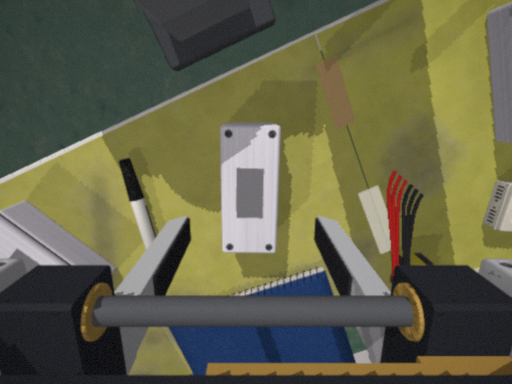

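The middle case is square between the fingers at about (249,187), and the pen and wires are clear of them.

```bash
python3 -m jog '[0.3,8,-1,0,0.3,0, 0.6,24,-3.3,0,0.7,0, 0.6,44,-3.3,0,0.7,0, 0.6,64,-3.3,0,0.7,0, 0.6,82,-3.3,0,0.7,0, 0.6,94,-3.3,0,0.7,0, 0.6,99.8,-3.3,0,0.7,0, 0.6,99.8,-3.3,0,0.7,0]'; 
python3 -m jog '[0,0,0,0,0,0, 0,0,0,0,0,0, 0,0,0,0,0,0, 0,0,0,0,0,0, 0,0,0,0,0,0, 0,0,0,0,0,0]' 45 45
python3 -m jog '[0,-3,0,0,0,0, 0,-12,0,0,0,0, 0,-28,0,0,0,0, 0,-48,0,0,0,0, 0,-70,0,0,0,0, 0,-92,0,0,0,0, 0,-108,0,0,0,0, 0,-117,0,0,0,0, 0,-120,0,0,0,0, 0,-120,0,0,0,0]'; python3 feel.py
python3 -m jog '[0,0,0,0,0,-2, 0,0,0,0,0,-6, 0,0,0,0,0,-10, 0,0,0,0,0,-15, 0,0,0,0,0,-20, 0,0,0,0,0,-25, 0,0,0,0,0,-28, 0,0,0,0,0,-30]'; python3 feel.py
```

```text
clock: 13.78
eef_pos: [443.9, -24.1, 28.0]
eef_rot: [-1.571, 0.002, -0.422]
wrist_force: [0.4, 0.9, -0.3]
finger_gap: 84.2
clock: 14.28
eef_pos: [444.9, -24.6, 29.7]
eef_rot: [-1.57, -0.001, -0.423]
wrist_force: [0.7, 2.6, 4.7]
finger_gap: 55.9
clock: 15.12
eef_pos: [444.5, -24.7, 149.5]
eef_rot: [-1.571, -0.0, -0.423]
wrist_force: [0.6, 0.1, -3.4]
finger_gap: 55.5
t 15.72 pos [444.6 -24.7 149.1] rot [-1.571  0.    -0.423] gap 55.32 j [-0.14  0.12  1.87  0.    1.16 -1.29]
toolM mean [-0.004 -0.018 -0.002] sd [0.025 0.033 0.018] toolF [ 0.07  3.57 -0.02]
Mz [ 0.014 -0.011 -0.012 -0.069  0.021 -0.016 -0.015  0.01   0.004  0.027
 -0.017 -0.026]
clock: 16.38
eef_pos: [443.9, -24.3, 149.1]
eef_rot: [-1.57, -0.526, -0.422]
wrist_force: [-0.2, -0.0, -3.7]
finger_gap: 55.5
t 16.98 pos [444.7 -24.8 149.2] rot [-1.571 -0.523 -0.423] gap 55.99 j [-0.02 -0.12  2.2  -0.36  0.6  -0.92]
toolM mean [-0.003 -0.001  0.549] sd [0.024 0.014 0.029] toolF [-1.9   2.99  0.  ]
Mz [0.556 0.593 0.61  0.52  0.529 0.584 0.535 0.544 0.516 0.557 0.525 0.607]
```

```bash
python3 -m jog '[0,0,0,0,0,3, 0,0,0,0,0,9, 0,0,0,0,0,16, 0,0,0,0,0,23, 0,0,0,0,0,30, 0,0,0,0,0,37, 0,0,0,0,0,44, 0,0,0,0,0,51, 0,0,0,0,0,57, 0,0,0,0,0,60]'; python3 feel.py
python3 -m jog '[0,0,0,0,0,-2, 0,0,0,0,0,-6, 0,0,0,0,0,-10, 0,0,0,0,0,-15, 0,0,0,0,0,-20, 0,0,0,0,0,-25, 0,0,0,0,0,-28, 0,0,0,0,0,-30]'; python3 feel.py;  python3 - <<'E'
from plan import *
delta([444.9,-24.6,29.7],toolR(-.423))
E
```

```text
clock: 17.82
eef_pos: [445.3, -25.2, 148.4]
eef_rot: [-1.571, 0.53, -0.423]
wrist_force: [2.0, -0.4, -10.8]
finger_gap: 55.9
t 18.42 pos [444.6 -24.6 149.6] rot [-1.571  0.523 -0.422] gap 55.73 j [-0.2   0.44  1.54  0.11  1.67 -1.37]
toolM mean [ 0.001  0.005 -0.525] sd [0.024 0.021 0.031] toolF [ 1.81  3.06 -0.03]
Mz [-0.206 -0.567 -0.497 -0.611 -0.51  -0.592 -0.485 -0.545 -0.538 -0.509
 -0.519 -0.505]
clock: 19.08
eef_pos: [444.1, -24.4, 149.7]
eef_rot: [-1.57, -0.004, -0.422]
wrist_force: [-0.3, -0.3, -3.0]
finger_gap: 55.4
t 19.68 pos [444.6 -24.8 149.1] rot [-1.571  0.    -0.423] gap 55.49 j [-0.14  0.12  1.87  0.    1.16 -1.29]
toolM mean [ 0.006 -0.004  0.052] sd [0.03  0.029 0.028] toolF [ 0.2   3.86 -0.11]
Mz [0.011 0.036 0.088 0.051 0.04  0.055 0.041 0.012 0.089 0.028 0.051 0.102]
t 19.68 pos [444.6 -24.8 149.1] rot [-1.571  0.    -0.423] gap 55.5 F [-0.54  0.08 -4.4 ] M [0.036 0.096 0.015] j [-0.14  0.12  1.87  0.    1.16 -1.29]
shift [  0.2 119.4   0.3] turn [ 0.    0.01 -0.03] dist 119
```

The middle case shows a 10.8 N knock spike, about 0.13 N m less moment swing than the left case, and a shifted level moment afterwards. It looks like the rattler. I'll set it back and still test the right case, as asked.

```bash
python3 -m jog '[0,4,0,0,0,0, 0,16,0,0,0,0, 0,36,0,0,0,0, 0,60,0,0,0,0, 0,82,0,0,0,0, 0,100,0,0,0,0, 0,111,0,0,0,0, 0,116,0,0,0,0, 0,118.5,0,0,0,0, 0,119.5,0,0,0,0]'; python3 -m jog '[0,0,0,0,0,0,0,0.5,0,0,0,0]';  python3 -m jog '[0,0,0,0,0,0, 0,0,0,0,0,0, 0,0,0,0,0,0, 0,0,0,0,0,0]' 84; python3 - <<'E'
from plan import *
delta([432,-267,140],toolR(.408,0,True))
delta([432,-267,140],toolR(.408,0,False))
E
```

```text
clock: 20.52
eef_pos: [444.7, -24.7, 29.8]
eef_rot: [-1.571, 0.0, -0.423]
wrist_force: [-2.8, -0.1, -0.0]
finger_gap: 55.7
clock: 20.68
eef_pos: [445.1, -24.7, 29.9]
eef_rot: [-1.57, -0.001, -0.423]
wrist_force: [-1.5, 0.1, -2.8]
finger_gap: 55.8
clock: 21.02
eef_pos: [444.9, -24.7, 29.6]
eef_rot: [-1.571, -0.001, -0.423]
wrist_force: [-0.1, -1.0, 0.6]
finger_gap: 78.7
t 21.02 pos [444.9 -24.7  29.6] rot [-1.571e+00 -1.000e-03 -4.230e-01] gap 78.7 F [-0.09 -0.95  0.61] M [-0.018  0.031  0.038] j [-0.14  0.31  1.97  0.    0.87 -1.29]
shift [  87.7 -110.4 -226.2] turn [-6.0000e-02  1.3241e+02  1.0000e-02] dist 267
t 21.02 pos [444.9 -24.7  29.6] rot [-1.571e+00 -1.000e-03 -4.230e-01] gap 78.7 F [-0.09 -0.95  0.61] M [-0.018  0.031  0.038] j [-0.14  0.31  1.97  0.    0.87 -1.29]
shift [  87.7 -110.4 -226.2] turn [ 1.000e-02 -4.759e+01  5.000e-02] dist 267
```

```bash
python3 -m jog '[0,-8,0,0,0,0, 0,-28,0,0,0,0, 0,-55,0,0,0,0, 3,-80,-8,0,5,0, 10,-98,-26,0,12,0, 22,-108,-56,0,19,0, 34,-110,-88,0,26,0, 46,-110,-119,0,33,0, 58,-110,-150,0,40,0, 68,-110,-178,0,47,0]' 84; python3 - <<'E'
from plan import *
delta([432,-267,130],toolR(.408,0,True))
E
```

```text
clock: 21.85
eef_pos: [433.3, -216.8, 140.2]
eef_rot: [-1.57, -0.001, -1.249]
wrist_force: [0.2, -0.0, 0.2]
finger_gap: 83.9
t 21.85 pos [ 433.3 -216.8  140.2] rot [-1.570e+00 -1.000e-03 -1.249e+00] gap 83.9 F [ 0.24 -0.01  0.19] M [-0.065  0.006 -0.095] j [-0.54  0.22  1.77 -0.    1.15 -0.86]
shift [ 47.2  10.2 -17.1] turn [-6.000e-02  8.504e+01  1.000e-02] dist 51
```

```bash
python3 -m jog '[14,3,-5,0,7,0, 27,6,-10,0,14,0, 38,8,-14,0,21,0, 45,10,-16,0,28,0, 47.2,10.2,-17.1,0,35,0, 47.2,10.2,-17.1,0,42,0, 47.2,10.2,-17.1,0,49,0, 47.2,10.2,-17.1,0,56,0, 47.2,10.2,-17.1,0,63,0, 47.2,10.2,-17.1,0,70,0]'; python3 -m jog '[0,0,0,0,6,0, 0,0,0,0,11,0, 0,0,0,0,14,0, 0,0,0,0,15,0, 0,0,0,0,15,0, 0,0,0,0,15,0]';python3 - <<'E'
from plan import *
from fit import fit
p=manip.camera("wrist"); cv2.imwrite("pics/w3.png",p["img"][:,:,::-1])
m=manip.masks_of("case_right",p)
print([ (a["score"],a["xy"]) for a in m])
f=fit([(p,m[0]["pixels"])],(432,-267,.408),(130,56,48));print(f)
delta([(f[0][0]+432)/2,(f[0][1]-267)/2,29.5],toolR(f[0][2],0,True))
E
```

```text
clock: 22.68
eef_pos: [432.6, -265.1, 129.7]
eef_rot: [-1.57, 0.0, -2.471]
wrist_force: [0.1, -0.5, 0.2]
finger_gap: 83.9
clock: 23.18
eef_pos: [432.6, -265.1, 129.4]
eef_rot: [-1.571, 0.0, -2.725]
wrist_force: [-0.0, 0.5, 0.7]
finger_gap: 84.0
[(0.76, [253.0, 183.5])]
((np.float64(431.8927962288437), np.float64(-269.6135844020812), np.float64(0.4018150379549209)), [np.float64(0.9717396453570525)])
t 23.28 pos [ 432.6 -265.1  129.2] rot [-1.571  0.    -2.725] gap 84.0 F [ 0.49  0.07 -0.2 ] M [ 0.004  0.138 -0.013] j [-0.62  0.28  1.72 -0.    1.14  0.53]
shift [ 1.9 99.7  2.7] turn [-0.01  0.84 -0.  ] dist 100
```

View pics/w3.png

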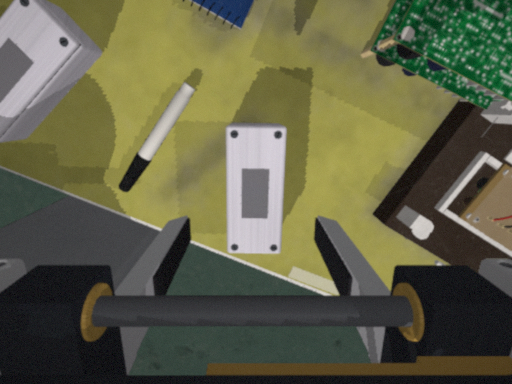

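```bash
python3 -m jog '[1,8,1,0,0.3,0, 1.9,24,2.7,0,0.8,0, 1.9,44,2.7,0,0.8,0, 1.9,64,2.7,0,0.8,0, 1.9,82,2.7,0,0.8,0, 1.9,94,2.7,0,0.8,0, 1.9,99.7,2.7,0,0.8,0, 1.9,99.7,2.7,0,0.8,0]'; 
python3 -m jog '[0,0,0,0,0,0, 0,0,0,0,0,0, 0,0,0,0,0,0, 0,0,0,0,0,0, 0,0,0,0,0,0, 0,0,0,0,0,0]' 45 45
python3 -m jog '[0,-3,0,0,0,0, 0,-12,0,0,0,0, 0,-28,0,0,0,0, 0,-48,0,0,0,0, 0,-70,0,0,0,0, 0,-92,0,0,0,0, 0,-108,0,0,0,0, 0,-117,0,0,0,0, 0,-120,0,0,0,0, 0,-120,0,0,0,0]'; python3 feel.py
python3 -m jog '[0,0,0,0,0,2, 0,0,0,0,0,6, 0,0,0,0,0,10, 0,0,0,0,0,15, 0,0,0,0,0,20, 0,0,0,0,0,25, 0,0,0,0,0,28, 0,0,0,0,0,30]'; python3 feel.py
```

```text
clock: 23.95
eef_pos: [431.3, -268.0, 28.0]
eef_rot: [-1.573, -0.001, -2.74]
wrist_force: [0.3, 0.2, 0.3]
finger_gap: 83.7
clock: 24.45
eef_pos: [432.2, -268.5, 29.8]
eef_rot: [-1.57, 0.0, -2.74]
wrist_force: [0.1, 1.1, 5.1]
finger_gap: 55.3
clock: 25.28
eef_pos: [432.0, -268.3, 149.6]
eef_rot: [-1.57, 0.0, -2.74]
wrist_force: [-0.5, 0.1, -4.3]
finger_gap: 55.4
t 25.88 pos [ 431.9 -268.3  149.3] rot [-1.571 -0.    -2.74 ] gap 55.46 j [-0.63  0.26  1.7  -0.    1.18  0.54]
toolM mean [-0.03  -0.008 -0.142] sd [0.028 0.025 0.021] toolF [-0.09  3.5  -0.07]
Mz [-0.165 -0.168 -0.147 -0.139 -0.131 -0.179 -0.129 -0.168 -0.141 -0.156
 -0.125 -0.112]
clock: 26.55
eef_pos: [431.4, -268.7, 149.3]
eef_rot: [-1.57, 0.526, -2.741]
wrist_force: [0.1, 0.4, -3.7]
finger_gap: 55.8
t 27.15 pos [ 432.1 -268.2  149.4] rot [-1.571  0.523 -2.74 ] gap 55.89 j [-0.89  0.17  1.91  0.61  1.   -0.04]
toolM mean [-0.026  0.015 -0.687] sd [0.033 0.042 0.022] toolF [1.53 2.68 0.02]
Mz [-0.728 -0.736 -0.723 -0.656 -0.717 -0.662 -0.685 -0.709 -0.654 -0.709
 -0.676 -0.685]
```

```bash
python3 -m jog '[0,0,0,0,0,-3, 0,0,0,0,0,-9, 0,0,0,0,0,-16, 0,0,0,0,0,-23, 0,0,0,0,0,-30, 0,0,0,0,0,-37, 0,0,0,0,0,-44, 0,0,0,0,0,-51, 0,0,0,0,0,-57, 0,0,0,0,0,-60]'; python3 feel.py
python3 -m jog '[0,0,0,0,0,2, 0,0,0,0,0,6, 0,0,0,0,0,10, 0,0,0,0,0,15, 0,0,0,0,0,20, 0,0,0,0,0,25, 0,0,0,0,0,28, 0,0,0,0,0,30]'; python3 feel.py;  python3 - <<'E'
from plan import *
delta([432.2,-268.5,29.7],toolR(-2.74))
E
```

```text
clock: 27.98
eef_pos: [432.9, -267.5, 148.7]
eef_rot: [-1.571, -0.53, -2.739]
wrist_force: [-1.7, -0.5, -3.0]
finger_gap: 55.4
t 28.58 pos [ 431.8 -268.5  149.7] rot [-1.57  -0.523 -2.741] gap 55.42 j [-0.43  0.49  1.47 -0.38  1.55  0.82]
toolM mean [-0.032  0.009  0.428] sd [0.033 0.029 0.02 ] toolF [-1.75  2.62  0.08]
Mz [0.454 0.484 0.379 0.333 0.412 0.436 0.393 0.467 0.423 0.419 0.433 0.439]
clock: 29.25
eef_pos: [431.4, -268.8, 149.9]
eef_rot: [-1.57, 0.003, -2.742]
wrist_force: [-0.5, -0.4, -2.5]
finger_gap: 55.7
t 29.85 pos [ 432.1 -268.2  149.2] rot [-1.571 -0.    -2.74 ] gap 55.81 j [-0.63  0.26  1.7  -0.    1.18  0.54]
toolM mean [-0.032 -0.008 -0.118] sd [0.019 0.025 0.031] toolF [-0.41  3.14  0.11]
Mz [-0.133 -0.171 -0.13  -0.135 -0.142 -0.074 -0.176 -0.097 -0.09  -0.123
 -0.107 -0.134]
t 29.85 pos [ 432.1 -268.2  149.2] rot [-1.571 -0.    -2.74 ] gap 55.8 F [-0.26  0.16 -2.85] M [-0.016  0.138  0.005] j [-0.63  0.26  1.7  -0.    1.18  0.54]
shift [ -0.  119.5   0.3] turn [ 0.01 -0.    0.02] dist 120
```

The right case gives the same swing per unit weight as the left (0.346 against 0.340; middle 0.296), with no knock. So the middle case rattles. I'll set the right one back.

```bash
python3 -m jog '[0,4,0,0,0,0, 0,16,0,0,0,0, 0,36,0,0,0,0, 0,60,0,0,0,0, 0,82,0,0,0,0, 0,100,0,0,0,0, 0,111,0,0,0,0, 0,116,0,0,0,0, 0,118.5,0,0,0,0, 0,119.5,0,0,0,0]'; python3 -m jog '[0,0,0,0,0,0,0,0.5,0,0,0,0]';  python3 -m jog '[0,0,0,0,0,0, 0,0,0,0,0,0, 0,0,0,0,0,0, 0,0,0,0,0,0]' 84; python3 -m jog '[0,-8,0,0,0,0, 0,-28,0,0,0,0, 0,-55,0,0,0,0, 0,-80,0,0,-4,0, 0,-98,0,0,-11,0, 0,-108,0,0,-18,0, 0,-110,0,0,-25,0, 0,-110,0,0,-32,0, 0,-110,0,0,-39,0, 0,-110,0,0,-46,0]'; python3 - <<'E'
from plan import *
manip.camera("top")
delta([444.7,-24.6,130],toolR(-.423))
E
```

```text
clock: 30.68
eef_pos: [432.2, -268.5, 30.2]
eef_rot: [-1.57, 0.0, -2.74]
wrist_force: [0.1, 0.2, -1.9]
finger_gap: 55.3
clock: 30.85
eef_pos: [432.4, -268.7, 30.2]
eef_rot: [-1.57, 0.001, -2.74]
wrist_force: [0.6, 0.2, -3.1]
finger_gap: 55.6
clock: 31.18
eef_pos: [432.2, -268.5, 29.7]
eef_rot: [-1.57, 0.0, -2.74]
wrist_force: [-0.0, -0.7, 0.1]
finger_gap: 78.7
clock: 32.02
eef_pos: [432.0, -268.3, 140.2]
eef_rot: [-1.57, -0.0, -1.931]
wrist_force: [-0.7, 0.7, 0.4]
finger_gap: 83.8
t 32.07 pos [ 432.  -268.4  140.1] rot [-1.57  -0.    -1.922] gap 84.2 F [-0.13 -0.13  0.13] M [-0.028  0.109  0.023] j [-0.63  0.27  1.71 -0.    1.16 -0.28]
shift [-233.3   10.   -71.9] turn [-2.000e-02 -8.589e+01  3.000e-02] dist 244
```

```bash
python3 -m jog '[-10,0,-3,0,-7,0, -32,0,-10,0,-14,0, -60,0,-18,0,-21,0, -90,0,-28,0,-28,0, -122,2,-37,0,-35,0, -153,4,-47,0,-42,0, -183,6,-56,0,-49,0, -208,8,-64,0,-56,0, -225,9,-69,0,-63,0, -233,10,-72,0,-70,0]'; python3 -m jog '[0,0,0,0,-6,0, 0,0,0,0,-11,0, 0,0,0,0,-15,0, 0,0,0,0,-16,0, 0,0,0,0,-16,0, 0,0,0,0,-16,0]'; python3 - <<'E'
from plan import *
from fit import fit
p=manip.camera("wrist"); cv2.imwrite("pics/w4.png",p["img"][:,:,::-1])
m=manip.masks_of("case_middle",p)
print([ (a["score"],a["xy"]) for a in m])
f=fit([(p,m[0]["pixels"])],(445,-23,-.42),(130,56,48));print(f)
delta([444.9,-24.6,29.5],toolR(-.423))
E
```

```text
clock: 32.9
eef_pos: [448.4, -23.0, 129.9]
eef_rot: [-1.57, -0.0, -0.711]
wrist_force: [-0.5, -0.8, 1.0]
finger_gap: 83.9
clock: 33.4
eef_pos: [448.3, -25.1, 129.6]
eef_rot: [-1.571, -0.0, -0.44]
wrist_force: [-0.3, -0.6, -0.4]
finger_gap: 84.1
[(0.74, [246.3, 183.8])]
((np.float64(444.5659497736265), np.float64(-25.576404246557033), np.float64(-0.42008929328703765)), [np.float64(0.9690342794179418)])
t 33.5 pos [448.3 -25.  129.5] rot [-1.571 -0.    -0.439] gap 84.0 F [ 0.33 -0.34 -0.09] M [ 0.016 -0.035  0.003] j [-0.14  0.15  1.88  0.    1.11 -1.27]
shift [ -3.3 100.   -1. ] turn [-0.   -0.92  0.01] dist 100
```

View pics/w4.png

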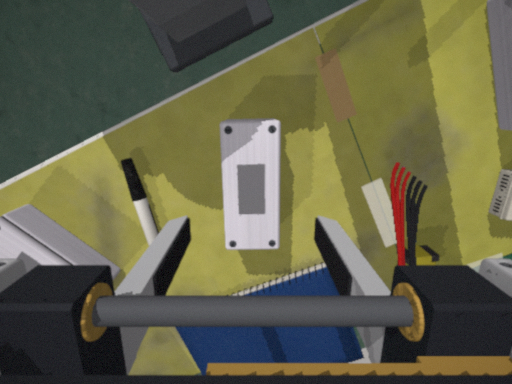

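The middle case is where I left it, between the fingers at about (250,184). Grasping it.

```bash
python3 -m jog '[-1,8,-1,0,-0.3,0, -3.3,24,-1,0,-0.9,0, -3.3,44,-1,0,-0.9,0, -3.3,64,-1,0,-0.9,0, -3.3,82,-1,0,-0.9,0, -3.3,94,-1,0,-0.9,0, -3.3,100,-1,0,-0.9,0, -3.3,100,-1,0,-0.9,0]'; 
python3 -m jog '[0,0,0,0,0,0, 0,0,0,0,0,0, 0,0,0,0,0,0, 0,0,0,0,0,0, 0,0,0,0,0,0, 0,0,0,0,0,0]' 45 45
python3 -m jog '[0,-3,0,0,0,0, 0,-12,0,0,0,0, 0,-28,0,0,0,0, 0,-50,0,0,0,0, 0,-74,0,0,0,0, 0,-98,0,0,0,0, 0,-120,0,0,0,0, 0,-136,0,0,0,0, 0,-144,0,0,0,0, 0,-146,0,0,0,0]';  python3 - <<'E'
from plan import *
from fit import fit
T=manip.camera("top");S=manip.camera("scene")
for p,n in((T,"top1"),(S,"scene1")):
    cv2.imwrite(f"pics/{n}.png",p["img"][:,:,::-1])
for p in(T,S):
    m=[a for a in manip.masks_of("logbook",p)]
    print([(a["score"],a["xy"],a["pixels"].sum()) for a in m])
    if m: print(fit([(p,m[0]["pixels"])],(646,-94,0),(152,210,14)))
    for n,q in (("case_left",(449.3,271.8,-.112)),("case_right",(432.2,-268.5,.402))):
        m=manip.masks_of(n,p)
        if m: print(n,fit([(p,m[0]["pixels"])],q,(130,56,48)))
delta([646,-94,192],toolR(-.05))
E
```

```text
clock: 34.17
eef_pos: [444.1, -24.5, 28.1]
eef_rot: [-1.571, 0.002, -0.421]
wrist_force: [0.2, -0.5, 0.0]
finger_gap: 83.7
clock: 34.67
eef_pos: [445.2, -24.5, 29.8]
eef_rot: [-1.571, -0.001, -0.421]
wrist_force: [-1.8, 0.4, 4.9]
finger_gap: 55.6
clock: 35.5
eef_pos: [445.2, -24.5, 176.7]
eef_rot: [-1.57, -0.002, -0.421]
wrist_force: [0.1, -0.3, -4.2]
finger_gap: 55.8
[(0.89, [308.4, 156.5], np.int64(4498))]
((np.float64(645.7046041881159), np.float64(-92.7702458229495), np.float64(-0.054263456332514455)), [np.float64(0.9561749944363435)])
case_left ((np.float64(449.64165448472346), np.float64(272.167911219849), np.float64(-0.11130610101183)), [np.float64(0.9559680409640682)])
case_right ((np.float64(431.8679035789406), np.float64(-267.7856542495542), np.float64(0.41262837348044734)), [np.float64(0.9546736357156876)])
[(0.98, [326.2, 207.6], np.int64(2815))]
((np.float64(646.0567738235986), np.float64(-89.38939318360724), np.float64(-0.0701548517043565)), [np.float64(0.9323244038065258)])
case_left ((np.float64(448.0829823342061), np.float64(277.42943277783934), np.float64(-0.10305136528106226)), [np.float64(0.941526560671367)])
case_right ((np.float64(432.6606936931437), np.float64(-264.7740432085792), np.float64(0.4183631580015535)), [np.float64(0.9537471794834347)])
t 35.9 pos [444.7 -24.5 174.7] rot [-1.571e+00  1.000e-03 -4.210e-01] gap 55.5 F [-0.8  -0.62 -2.54] M [ 0.022  0.029 -0.023] j [-0.14  0.09  1.83  0.    1.22 -1.29]
shift [212.2 -17.5  18.8] turn [ 1.000e-02 -2.125e+01 -7.000e-02] dist 214
```

View pics/top1.png

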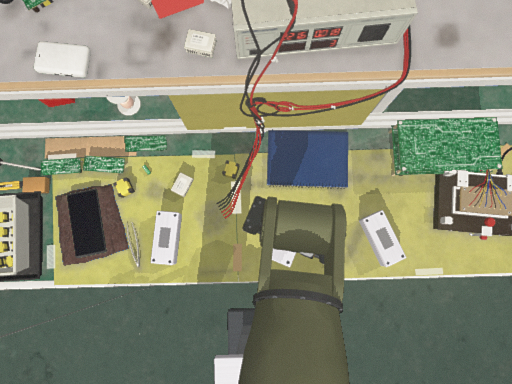

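View pics/scene1.png

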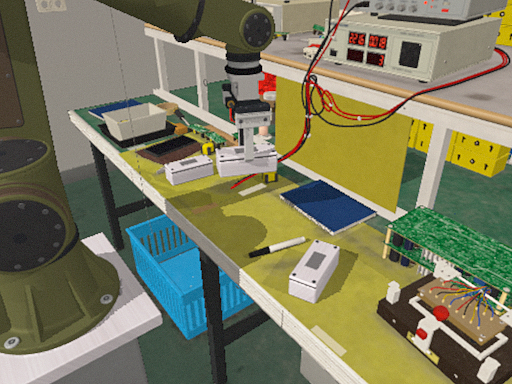

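```bash
python3 - <<'E'
from plan import *
T=manip.camera("top");S=manip.camera("scene");W=manip.camera("wrist")
print("wristcam",W["origin"])
for z in(300,400,450,500,550): print(z,at(T,(303,199),z)[:2],"shelf line",at(T,(300,87),z)[:2], "PSU", at(T,(300,58),z)[:2])
d=ray(S,(248,30));o=np.array(S["origin"]);n=np.array([0,1,0]);t=(-60-o[1])/d[1]; print("wrist joint approx",o+t*d)
for u in [(248,5),(248,68),(248,98),(248,130)]:
    d=ray(S,u);print(u,o+((-24-o[1])/d[1])*d)
for u in [(330,62),(330,84),(330,95),(330,78)]:
    d=ray(S,u);print("shelf",u,o+((725-o[0])/d[0])*d)
delta([646,-93,192],toolR(-.06))
E
```

```text
wristcam [372.07771109   6.53150239 359.47322746]
300 [503.36806694 -45.76024187] shelf line [720.52436538 -49.23576749] PSU [779.29545159 -51.68428676]
400 [491.39797311 -34.61155978] shelf line [679.47032272 -37.62160496] PSU [730.37014165 -39.74219173]
450 [485.41292619 -29.03721874] shelf line [658.94330139 -31.8145237 ] PSU [705.90748669 -33.77114421]
500 [479.42787927 -23.46287769] shelf line [638.41628006 -26.00744243] PSU [681.44483172 -27.80009669]
550 [473.44283236 -17.88853665] shelf line [617.88925872 -20.20036117] PSU [656.98217676 -21.82904917]
wrist joint approx [429.95441533 -60.         449.23309443]
(248, 5) [457.32006672 -24.         486.41754021]
(248, 68) [454.27179021 -24.         371.06613314]
(248, 98) [452.65219986 -24.         309.77837722]
(248, 130) [450.78578648 -24.         239.15046351]
shelf (330, 62) [725.           5.66681177 339.39971586]
shelf (330, 84) [ 7.25000000e+02 -2.55526805e-01  2.86359761e+02]
shelf (330, 95) [725.          -3.31997127 258.91486009]
shelf (330, 78) [725.           1.38648683 301.06549395]
t 36.05 pos [444.8 -24.5 175.1] rot [-1.571  0.    -0.421] gap 55.4 F [ 0.14 -0.1  -3.21] M [ 0.016  0.019 -0.005] j [-0.14  0.09  1.83 -0.    1.22 -1.29]
shift [211.6 -17.   19.7] turn [  0.   -20.68  -0.03] dist 213
```

```bash
python3 - <<'E'
import cv2
a=cv2.imread("pics/scene1.png")
cv2.imwrite("pics/s1z.png",cv2.resize(a[0:230,200:440],None,fx=3,fy=2.6,interpolation=cv2.INTER_CUBIC))
E
```

```text
(no output)
```

View pics/s1z.png

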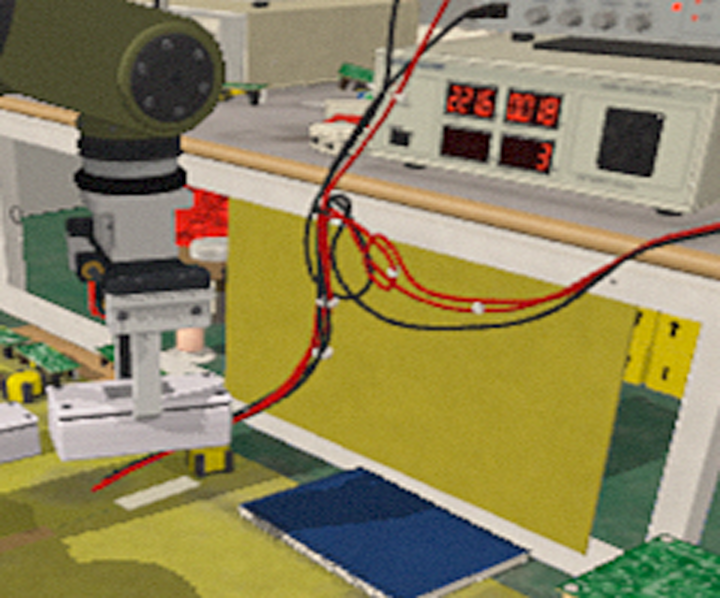

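```bash
python3 -m jog '[5,-1,-2,0,0,0, 16,-2,-6,0,-1,0, 32,-4,-10,0,-3,0, 52,-6,-13,0,-5,0, 74,-8,-13,0,-8,0, 97,-10,-11,0,-10.5,0, 120,-12,-7,0,-13,0, 143,-13,-2,0,-15.5,0, 164,-14,5,0,-17.5,0, 182,-15,11,0,-19,0]'; python3 - <<'E'
from plan import *
delta([646,-93,190],toolR(-.06))
for n in("top","scene"): cv2.imwrite(f"pics/{n}2.png",manip.camera(n)["img"][:,:,::-1])
E
```

```text
clock: 36.88
eef_pos: [616.9, -89.5, 189.9]
eef_rot: [-1.571, 0.0, -0.088]
wrist_force: [-0.5, -0.3, -3.3]
finger_gap: 55.5
t 36.88 pos [616.9 -89.5 189.9] rot [-1.571  0.    -0.088] gap 55.5 F [-0.54 -0.26 -3.3 ] M [ 0.023 -0.01  -0.08 ] j [-0.2   0.47  1.31 -0.    1.36 -1.69]
shift [29.3 -0.1 -0.9] turn [ 0.   -1.59 -0.01] dist 29
```

View pics/scene2.png

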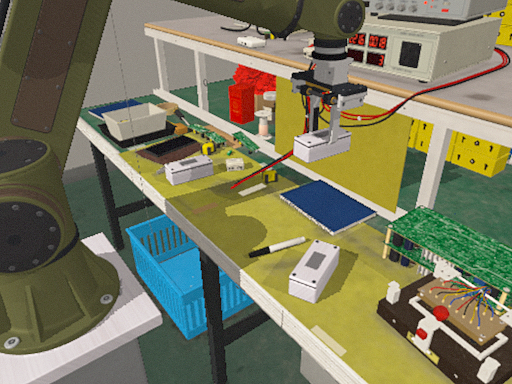

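View pics/top2.png

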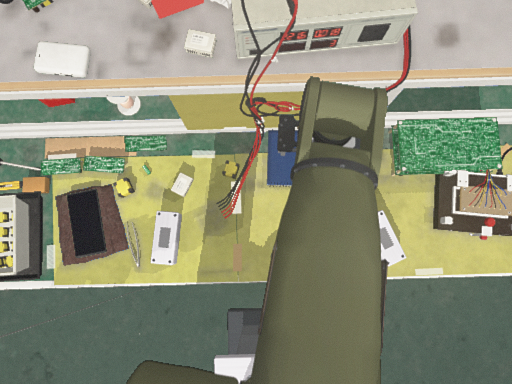

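```bash
python3 - <<'E'
from plan import *
T=manip.camera("top");S=manip.camera("scene");o=np.array(S["origin"])
for u in [(330,118),(343,126),(360,125),(390,118),(350,116),(375,115)]:
    d=ray(S,u)
    for x in (670,690,710,730):
        X=o+(x-o[0])/d[0]*d; print(u,x,X[1:].round(0),proj(T,X)[0].round(0))
E
python3 - <<'E'
import cv2
a=cv2.imread("pics/top0.png")
cv2.imwrite("pics/top0w.png",cv2.resize(a[70:170,220:420],None,fx=4,fy=4,interpolation=cv2.INTER_CUBIC))
E
```

```text
(330, 118) 670 [-59. 226.] [302. 124.]
(330, 118) 690 [-41. 216.] [293. 117.]
(330, 118) 710 [-23. 207.] [284. 109.]
(330, 118) 730 [ -5. 197.] [275. 102.]
(343, 126) 670 [-102.  219.] [322. 125.]
(343, 126) 690 [-85. 209.] [313. 117.]
(343, 126) 710 [-68. 199.] [304. 110.]
(343, 126) 730 [-52. 189.] [296. 103.]
(360, 125) 670 [-150.  236.] [347. 121.]
(360, 125) 690 [-135.  226.] [338. 114.]
(360, 125) 710 [-119.  217.] [329. 106.]
(360, 125) 730 [-104.  207.] [321.  99.]
(390, 118) 670 [-224.  273.] [388. 114.]
(390, 118) 690 [-210.  265.] [379. 106.]
(390, 118) 710 [-197.  256.] [371.  98.]
(390, 118) 730 [-184.  248.] [363.  91.]
(350, 116) 670 [-119.  248.] [333. 120.]
(350, 116) 690 [-103.  239.] [324. 112.]
(350, 116) 710 [-87. 230.] [315. 105.]
(350, 116) 730 [-70. 221.] [306.  97.]
(375, 115) 670 [-186.  269.] [368. 115.]
(375, 115) 690 [-172.  261.] [360. 107.]
(375, 115) 710 [-157.  252.] [351. 100.]
(375, 115) 730 [-143.  244.] [343.  92.]
```

View pics/top0w.png

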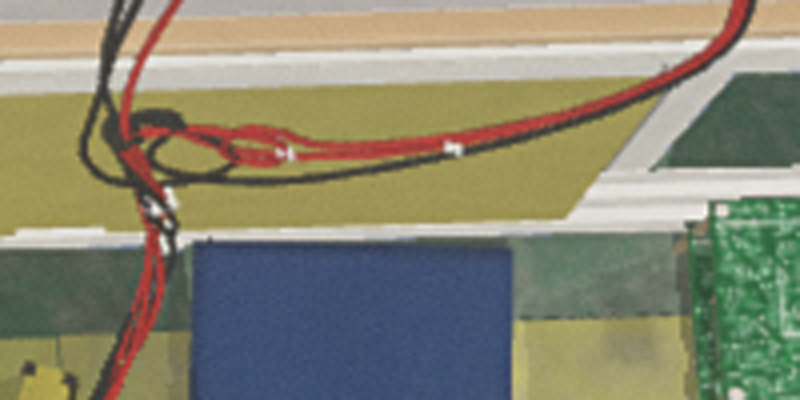

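The scene view shows the sagging wires under the shelf edge. I put their lowest point at about (700, -77, 204), close to where the case's far end would be. I'll hold a bit lower and slightly short: underside about 147 mm above the bench, x about 639.

```bash
python3 -m jog '[0,4,0,0,0,0, 2,9,0,0,-0.5,0, 6,12,0,0,-1,0, 11,13,-0.5,0,-1.5,0, 16,13,-1,0,-1.6,0, 20,13,-1.4,0,-1.6,0, 22,13,-1.6,0,-1.6,0, 22,13,-1.6,0,-1.6,0, 22,13,-1.6,0,-1.6,0]'; python3 - <<'E'
from plan import *
for n in("wrist","scene"): 
    p=manip.camera(n);cv2.imwrite(f"pics/{n}3.png",p["img"][:,:,::-1])
    for q in ("case_middle","logbook"): print(n,q,[(round(a["score"],2),np.round(a["xy"])) for a in manip.masks_of(q,p)])
    print("expect underside centre px",proj(p,[639,-93,147]).round(0),"book",proj(p,[646,-93,14]).round(0))
delta([639,-93,177],toolR(-.06))
E
cd pics; python3 -c "
import cv2
a=cv2.imread('scene3.png');cv2.imwrite('scene3z.png',cv2.resize(a[40:240,240:440],None,fx=3,fy=3,interpolation=cv2.INTER_CUBIC))"
```

```text
clock: 37.83
eef_pos: [637.3, -92.4, 177.3]
eef_rot: [-1.571, 0.0, -0.061]
wrist_force: [-0.4, -0.1, -4.8]
finger_gap: 55.7
wrist case_middle [(0.59, array([252., 210.]))]
wrist logbook [(0.55, array([208., 170.]))]
expect underside centre px [[253. 213.]] book [[253. 180.]]
scene case_middle [(0.96, array([324., 149.]))]
scene logbook []
expect underside centre px [[329. 156.]] book [[326. 202.]]
t 38.13 pos [637.2 -92.4 177.5] rot [-1.571 -0.    -0.061] gap 55.6 F [-0.1  -0.14 -3.47] M [0.047 0.065 0.027] j [-0.2   0.53  1.25  0.    1.36 -1.71]
shift [ 1.8  0.5 -0.5] turn [ 0.   -0.08  0.01] dist 2
```

View pics/scene3z.png

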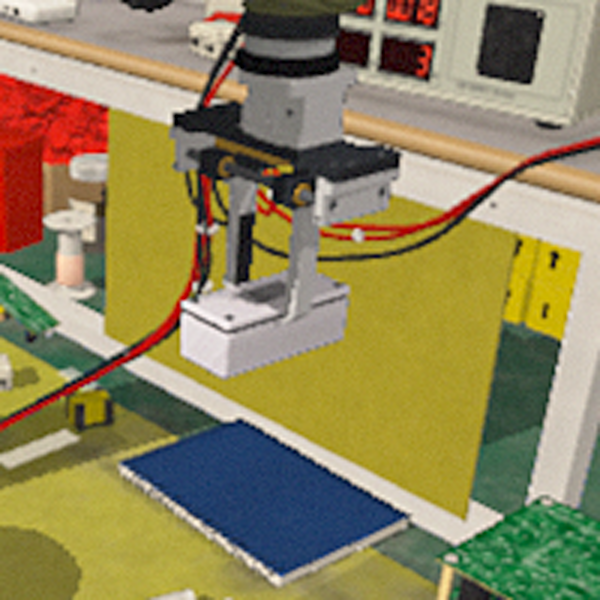

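View pics/wrist3.png

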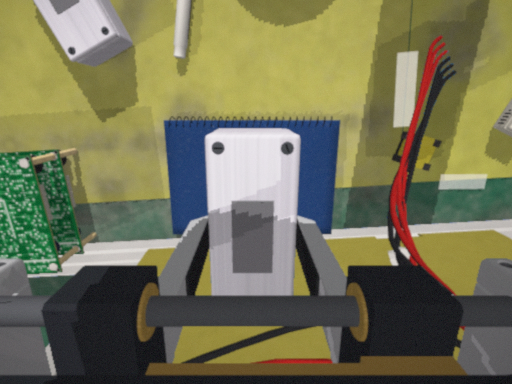

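The case hangs level over the middle of the book, just under the wires, and only its own weight shows on the wrist. One last stillness and bench check, then hand-in.

```bash
python3 -m jog '[0,0,0,0,0,0, 0,0,0,0,0,0, 0,0,0,0,0,0, 0,0,0,0,0,0, 0,0,0,0,0,0, 0,0,0,0,0,0]'; python3 feel.py; python3 - <<'E'
from plan import *
from fit import fit
p=manip.camera("top"); S=manip.camera("scene")
for n,q in (("case_left",(449.3,271.8,-.1)),("case_right",(432.2,-268.5,.4))):
  for c in (p,S):
    m=manip.masks_of(n,c)
    if m: print(n,fit([(c,m[0]["pixels"])],q,(130,56,48)))
d=manip.read_state(); print(np.abs(d["qd"]).max(), d["clock"])
print(manip.sign_off())
E
```

```text
clock: 38.63
eef_pos: [637.3, -92.4, 177.3]
eef_rot: [-1.571, 0.0, -0.061]
wrist_force: [-0.7, -1.0, -4.4]
finger_gap: 55.5
t 39.23 pos [637.3 -92.4 177.3] rot [-1.571 -0.    -0.061] gap 55.2 j [-0.2   0.53  1.25 -0.    1.36 -1.71]
toolM mean [ 0.021 -0.003  0.066] sd [0.035 0.022 0.021] toolF [ 0.14  3.78 -0.43]
Mz [0.112 0.107 0.06  0.122 0.079 0.032 0.046 0.052 0.089 0.059 0.083 0.092]
case_left ((np.float64(449.14978843933045), np.float64(271.16941248350645), np.float64(-0.11756232275101278)), [np.float64(0.9624195092238078)])
case_left ((np.float64(448.6669469042334), np.float64(279.2367492133325), np.float64(-0.07864437636742366)), [np.float64(0.9508393972382971)])
case_right ((np.float64(432.5994619855444), np.float64(-267.4653574203149), np.float64(0.40394808527871867)), [np.float64(0.4741598846974935)])
case_right ((np.float64(434.2290002323982), np.float64(-263.2486879767086), np.float64(0.4368027742356112)), [np.float64(0.9050133491545536)])
0.001984723593459086 39.5333
the job is handed in; nothing more can be done
None
```

I lifted, rocked (near end down 30°, then far end down 30°) and set back all three cases from left to right. The middle case rattles, and I handed the job in at about 39.5 s while holding it level and still over the log book.

**Why the middle case:**
- **Knock:** it gave a spike of about 11 N when rocked far end down. The other two gave none that I caught.
- **Moment swing per newton of weight:** the middle case gave 0.296, against 0.340 for the left and 0.346 for the right. The difference fits the loose part.
- **Level moment:** it shifted by about 0.05 N m after rocking. The left and right shifted by no more than about 0.024 N m, which is near the noise.

**Final checks:**
- **Held case:** it is at about (637, -92) mm, with its underside about 147 mm above the bench. The wrist carries only the case's weight.
- **Offset from the target:** I deliberately held it about 9 mm short of the book's middle, at about (646, -93). It is also slightly low, about 133 mm above the cover. This keeps the far end clear of wires sagging from the shelf edge.
- **Silent cases:** the top camera puts the left and right cases within about 2–3 mm of where they stood.
    - The scene camera reads up to 8 mm different sideways, but it did so before anything moved.
    - In the last top picture the arm hid part of the right case, so that fit was poor (overlap 0.47). An earlier clear view, taken after it was set down, was good.
- **Other things on the bench:** I saw no change in the pictures, but I did not measure them again individually.

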